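Load a cup and index the reader to its third stop

TASK

Pick up the sample cup that stands mouth-up on the desk and seat it upright in the round cup holder on the arm of the indexing reader, and let go of it. Then grip the reader's bar knob and turn it clockwise (seen from above), counting the clicks from its rest position, to the third stop and no farther, so that the cup comes over the third lens. The knob springs back when let go, so finish while still gripping it and holding it at the third stop; leave the cup that stands mouth-down, the label roll and the stapler where they are.

Things in the scene. Friction and masses are not known exactly. Their poses are not given: they have to be found in the camera images.
- sample_cup: open, tapered, pale plastic sample cup of about 30 g standing mouth-up on the desk: 45 mm across the rim, 32 mm across the foot, 38 mm high. Origin at the centre of the underside, z axis up through the mouth. Can be gripped across its rim from above.
- upturned_cup: a like cup that stands mouth-down (foot up) on the desk, not to be used or disturbed. Origin at the centre of its foot (38 mm above the desk), its z axis points down. The two cups swap places from run to run.
- reader: the indexing reader, fixed to the desk: flat grey round base, 260 mm diameter, 22 mm high. Origin at the centre of its underside, on the knob's vertical axis. The index arm at rest points along its +y; five like lenses lie flush in the base 100 mm from the axis, 24, 48, 72, 96 and 120 degrees clockwise (from above) of the rest position: stops 1 to 5.
- holder_floor (a point): centre of the inner floor of the open round aluminium cup holder at the end of the index arm, 100 mm from the knob's axis, 31 mm above the desk; turns with the knob. Its wall is 10 mm high above this floor, flaring from 35 mm inner diameter at the floor to 39 mm at the top; outer diameter 47 mm. The seated cup stands on this floor, its rim 69 mm above the desk.
- knob_grip (a point): black bar-shaped grip of the knob, on top of the arm's spindle: 14 mm wide along its x, 46 mm long along its y, 40 mm high (top 100 mm above the desk). Origin on the turning axis at the bar's underside, 60 mm above the desk, z up; y points along the index arm to the cup holder. Below it is a round skirt of 48 mm diameter.
- index_arm (a joint): knob angle with the index arm, rad: 0 at rest, growing clockwise from above, end stop 2.2. Clicks every 24 degrees: stops 1 to 4 at 0.419, 0.838, 1.257, 1.676. A return spring (0.08 N m) turns it back to 0 when let go. The detents add a 0.055 N m ripple: from a stop the resistance rises from 0.08 to 0.14, falls to 0.02, then is 0.08 again at the next stop.
- label_roll: white roll of labels, 61 mm diameter, 40 mm high, loose bystander; origin at the centre of its underside.
- stapler: blue and black stapler, 34 x 136 x 52 mm, loose bystander; origin at the centre of its underside.
There are look-alikes about, which are no part of the job. What is shaped like the sample_cup but black or orange is not meant.

How it is judged (in metres and radians):
On the way:
1. the sample cup stands upright in the holder, let go, with the knob still at rest (horizontal distance between sample_cup and holder_floor below 0.008 m and z of sample_cup in the frame of holder_floor between -0.003 and 0.004 m and angle between sample_cup's own z axis and vertical below 0.12 rad and contact force between sample_cup and the arm below 0.05 N and contact force between sample_cup and the fingers below 0.05 N and value of joint index_arm below 0.15 rad), for 0.2 s.
At the end, for the whole second after the job is handed in: The fingers grip the knob's bar (more than 2 N) and hold it at the third stop, 1.257 rad within 0.13 rad, against its spring; the sample cup stands untouched and upright (within 0.12 rad) on the holder's floor (within 4 mm in height, 8 mm of its centre) (value of joint index_arm between 1.127 and 1.387 rad and contact force between index_arm_c0 and the fingers above 2 N and horizontal distance between sample_cup and holder_floor below 0.008 m and z of sample_cup in the frame of holder_floor between -0.003 and 0.004 m and angle between sample_cup's own z axis and vertical below 0.12 rad and contact force between sample_cup and the arm below 0.05 N and contact force between sample_cup and the fingers below 0.05 N); the arm keeps its last pose, push and grip.
It fails at once if the knob is turned past the third stop, more than half way to the fourth (value of joint index_arm above 1.466 rad).
It fails at once if the mouth-down cup is pushed more than 25 mm or tipped (distance of upturned_cup from where it was at the start of the episode above 0.025 m or angle between upturned_cup's own z axis and vertical below 2.7 rad).
It fails at once if the label roll or the stapler is pushed more than 25 mm (distance of any of label_roll, stapler from where it was at the start of the episode above 0.025 m).
It also fails if it takes over 42 s, if anything falls off the work surface, if the arm or the gripper's body presses on something with over 40 N, if the wrist force passes 120 N, or if a joint passes its speed limit or range.

ROBOT

A 6-joint arm with a two-finger parallel gripper is mounted at the origin on the work surface; the furniture and walls round the work are solid. World frame = base frame: x ahead of the robot, y to its left, z up, the work surface at z = 0. Lengths are in m, angles in degrees, forces in N, time in s.
With the tool pointing down it reaches from about 0.4 to 0.825 m from the base axis. Payload 7 kg.
Tool frame: the origin (TCP) lies midway between the tips of the shut fingers; the grasp point (between the pads) lies 19 mm behind it; z points along the fingers, y is the direction in which the jaws open and shut (so a half turn about z gives the same grasp; the last joint's range is limited). The gripper opens to 88 mm and grips with 3 to 60 N. Pads are 19 mm wide; open, the fingers measure 130 mm over their backs; the gripper's body (78 mm by 193 mm) begins 47 mm behind the grasp point.
Start: joints at [86.408, 20.546, 0.682, 0, -70.136, -16.507], TCP at [0.232, 0.634, 0.205] pointing down, gripper open.
Joint ranges: [-176.03, 176.03], [-82.01, 121.73], [-58.28, 71.71], [-173.87, 95.51], [-174.79, -0.11], [-173.66, 173.66]. Speed limits (degrees/s): [136.94, 136.94, 172.46, 180, 180, 180].

INTERFACE

Orientations are given as [roll, pitch, yaw] about the fixed x, y, z axes, in that order (R = Rz(yaw) Ry(pitch) Rx(roll)).
In Python, from plant import sensors, cams, job gives the robot as it stands.
- The arm moves only by the tool move_arm, never from a script. Its argument "commands" is a list of rows, each a list of 7 numbers: the finger opening in cm, from 0 to 8.76, then the shift along the tool's x, y, z in cm, then the turn, a rotation vector about the tool's x, y, z in rad. In form: [[hand, x, y, z, wx, wy, wz], ...]. A call has exactly 8 rows; each row is the pose to reach, as a shift and turn from the pose commanded when the call began, along the tool's axes at that moment; what a row does not reach only later rows make up. A row lasts 1/8 s, in which the tool goes at most 62.5 mm and 10.7 degrees, less where a joint would pass 70% of its speed; a pose out of reach is approached as far as the arm can. A call with a gripper value outside its range is refused whole. The fingers move at their own pace and stop on an object; the grip force is fixed at half the most. Time passes only in rows, so rows that repeat a pose let the fingers close, or fill a call up. It gives the time, the measured TCP pose, the force and the opening at its end, in the units of the state.
- sensors.get_obs(): the state, without advancing time (a new reading comes with each control period).
- cams.snapshot(name): name is "scene" or "top"; returns a dict with "frame" (420x560x3 uint8, red, green, blue), "camera_matrix" (3x3 intrinsics, pixels), "R" (3x3) and "t" (3): a world point X has camera coordinates R X + t. Camera axes: x right, y down, z forward; pixel columns grow to the right and rows downward; lengths in m; the calibration is good to about 2 mm. A picture is of the moment at which its call begins. There is no depth.
- job.close_job(): hands the job in, once; it reports no verdict.
The state is a dict: "clock": time; "joint_pos": joint angles; "qvel": joint speeds; "tau": joint torques, N m; "tool_pos": TCP position; "orientation": TCP orientation; "force": force on the tool from outside, world axes, zero at the start; "moment": the same for the moment, N m; "opening": finger opening in m.
Only numpy, scipy, OpenCV 4.12 (cv2) and the standard library are available. Lean on these libraries where they do the work, as an engineer would, in place of code of your own. Each camera call takes 0.05 s, during which the arm holds its last target.

## Working session

There is one attempt and no reset: what is moved stays moved. The work goes in short steps, Python scripts to look and compute and a tool call to move; the robot and the scene stay as the last step left them, time stands still between calls to the robot, and variables do not carry over. Pictures are saved under pics/ and viewed, and the job is handed in when it is done.

Besides the shell and the picture viewer there is one more tool, called in YAML: its name, and indented under it one key for each argument. move_arm: Moves the arm, as the interface text tells. Its arguments: {"type":"object","properties":{"commands":{"type":"array"}},"required":["commands"]}

```bash
ls; mkdir -p pics; python3 - <<'E'
from plant import sensors,cams,job
import cv2,numpy as np,pickle
o=sensors.get_obs();print(o)
for n in("scene","top"):
    s=cams.snapshot(n);pickle.dump(s,open(n+".pkl","wb"));cv2.imwrite(f"pics/{n}0.png",s["frame"][:,:,::-1]);print(n,s["camera_matrix"],s["R"],s["t"])
E
```

```text
pics
{'clock': 0.0, 'joint_pos': array([ 8.64071240e+01,  2.05901752e+01,  6.33319918e-01, -2.13578888e-02,
       -7.01351752e+01, -1.65073520e+01]), 'qvel': array([-0.06874992,  0.00423682,  0.00114645,  0.1067281 , -0.07095908,
       -0.12156902]), 'tau': array([ 9.57072116e-04, -5.82713234e+01,  2.93070441e+01,  6.99766651e+00,
        7.16846334e-03, -1.57981781e-04]), 'tool_pos': array([0.23180746, 0.63338435, 0.20412959]), 'orientation': array([ 1.79906057e+02, -6.90185483e-03, -2.01074960e+01]), 'force': array([-0.26484632, -0.35049051,  0.28794084]), 'moment': array([-0.00421961,  0.01278844, -0.0106994 ]), 'opening': 0.0874414232027819}
scene [[411.44898436   0.         276.85136262]
 [  0.         411.44898436 210.39981937]
 [  0.           0.           1.        ]] [[-0.51452542 -0.85713944 -0.02399118]
 [-0.38316347  0.25485622 -0.88782547]
 [ 0.76710453 -0.44761623 -0.45955452]] [0.31217651 0.25877224 0.7792011 ]
top [[441.48741343   0.         285.69523992]
 [  0.         441.48741343 204.6113765 ]
 [  0.           0.           1.        ]] [[ 0.01217712 -0.99988154 -0.00941364]
 [-0.99067137 -0.010786   -0.13584515]
 [ 0.13572752  0.01098003 -0.99068536]] [0.03234879 0.56486393 1.42766917]
```

View pics/scene0.png

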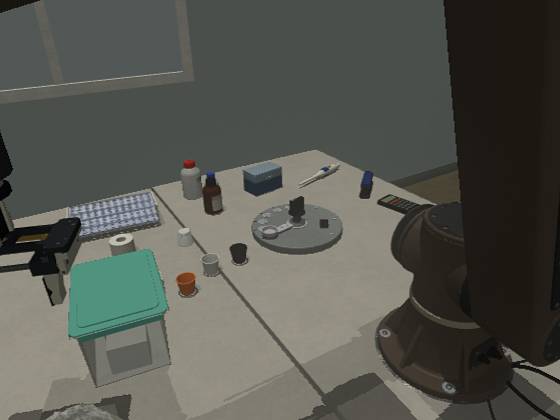

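View pics/top0.png

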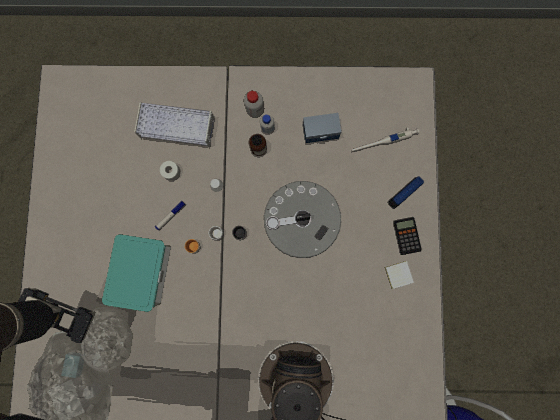

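Cup candidates in the top view are white (217,233), white (215,184), black (239,232) and orange (193,246). In the scene view they are at (210,265), (185,237), (238,253) and (187,284). I'll enlarge both views to see which white one is mouth-up.

```bash
python3 - <<'E'
import cv2,numpy as np,pickle
a=pickle.load(open("scene.pkl","rb"))["frame"][215:305,160:350,::-1];b=pickle.load(open("top.pkl","rb"))["frame"][165:265,180:350,::-1]
a=cv2.resize(a,(780,290),interpolation=cv2.INTER_CUBIC)
b=cv2.resize(b[:, :],(510,300),interpolation=cv2.INTER_CUBIC)
c=np.zeros((592,780,3),np.uint8);c[:290]=a;c[292:592,:510]=b
cv2.imwrite("pics/crop0.png",c)
E
```

```text
(no output)
```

View pics/crop0.png

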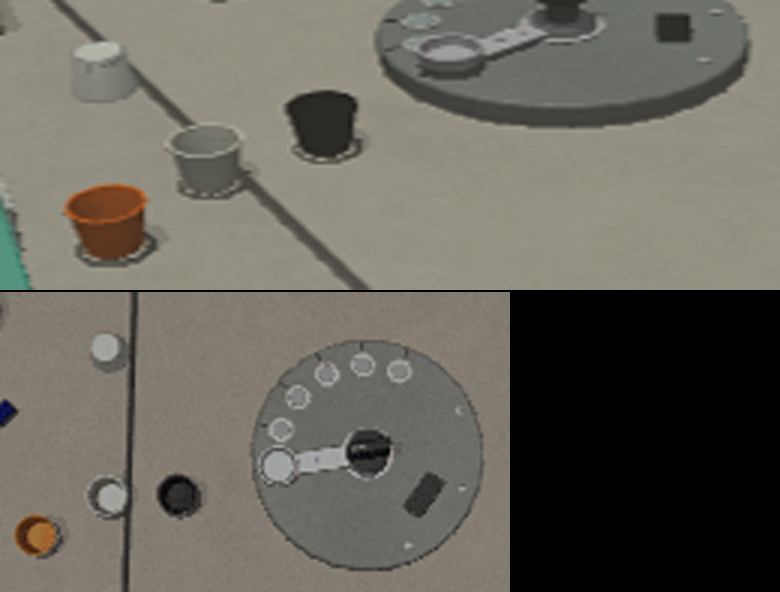

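The mouth-up cup is the pale one at top (217,233) / scene (210,265). It shows an open rim above a narrower foot. The one at top (215,184) is foot-up. Next I'll measure the cup, base and holder.

```bash
cat > h.py <<'E'
import numpy as np,cv2
def ray(s,uv,z):
    K,R,t=s["camera_matrix"],s["R"],s["t"]
    d=R.T@np.linalg.inv(K)@np.array([uv[0],uv[1],1.]);c=-R.T@t
    return c+d*(z-c[2])/d[2]
def proj(s,X):
    p=s["camera_matrix"]@(s["R"]@np.array(X)+s["t"]);return p[:2]/p[2]
def circ(P):
    A=np.c_[2*P,np.ones(len(P))];x=np.linalg.lstsq(A,(P**2).sum(1),rcond=None)[0]
    return x[:2],np.sqrt(x[2]+x[:2]@x[:2])
E
python3 - <<'E'
import pickle
from h import *
for n in("scene","top"):
    s=pickle.load(open(n+".pkl","rb"));f=s["frame"].astype(int);rb=f[:,:,0]-f[:,:,2]
    print(n)
    pts=[(217,233),(215,184),(302,219),(273,223),(230,210),(280,255)] if n=="top" else [(210,265),(185,237),(300,235),(270,232),(230,215),(300,290)]
    print([f[v,u].tolist() for u,v in pts])
    m=((rb<7)).astype(np.uint8)
    x0,x1,y0,y1=(255,350,170,265) if n=="top" else (245,348,200,255)
    mm=np.zeros_like(m);mm[y0:y1,x0:x1]=m[y0:y1,x0:x1]
    cs=max(cv2.findContours(mm,0,1)[0],key=cv2.contourArea)
    print("base",cv2.boundingRect(cs)); 
    if n=="top":
        h=cv2.convexHull(cs)[:,0]
        P=np.array([ray(s,p,.022)[:2] for p in h]);print(circ(P))
    # cups
    cu=[(217,233),(215,184)] if n=="top" else [(210,265),(185,237)]
    for u,v in cu:
        w=np.zeros_like(m);w[v-17:v+17,u-14:u+14]=(rb<8)[v-17:v+17,u-14:u+14]
        print(u,v);print("\n".join("".join("#" if k else "." for k in r) for r in w[v-17:v+17,u-14:u+14]))
E
```

```text
scene
[[88, 87, 80], [131, 133, 124], [106, 108, 102], [159, 157, 155], [148, 144, 131], [151, 146, 133]]
base (252, 200, 90, 54)
210 265
............................
............................
............................
............................
............................
............................
............................
............................
............................
............................
............................
............................
............................
............................
....................##......
.......#..........#..#......
.................#.###......
........#.#.................
....................#.......
.........#.#......#.#.......
.........#..................
.........#...........#......
.........#..................
.................#..#.......
............................
.........................#..
............................
............................
............................
............................
............................
............................
............................
.....
[... 2500 characters left out ...]
....
.......................#....
.......................#....
.............###.......#....
...........########....#....
..........##########...#....
..........#########....#....
...........###########.#....
..........##############....
..........##############....
..........###########..#....
...........######..#.###....
...........##########..#....
...........###.##.#.#..#....
.............###.##....#....
......................##....
......................##....
......................##....
......................##....
......................##....
......................##....
......................##....
......................##....
......................#.....
......................##....
```

```bash
cat >> h.py <<'E'
def crop(s,u0,v0,w,h,k,path,pts=()):
    im=cv2.resize(s["frame"][v0:v0+h,u0:u0+w,::-1],None,fx=k,fy=k,interpolation=cv2.INTER_CUBIC)
    for p in pts: cv2.circle(im,tuple(int(round(x)) for x in ((p[0]-u0+.5)*k,(p[1]-v0+.5)*k)),2,(0,0,255),-1)
    for i in range(0,w,5): cv2.putText(im,str(u0+i),(int((i+.5)*k)-12,10),0,.35,(0,255,255),1);cv2.line(im,(int((i+.5)*k),12),(int((i+.5)*k),16),(0,255,255),1)
    for i in range(5,h,5): cv2.putText(im,str(v0+i),(0,int((i+.5)*k)+4),0,.35,(0,255,255),1)
    cv2.imwrite(path,im)
E
python3 - <<'E'
import pickle
from h import *
s=pickle.load(open("top.pkl","rb"));crop(s,200,215,40,30,18,"pics/c1.png")
crop(s,262,200,60,40,13,"pics/c2.png")
s=pickle.load(open("scene.pkl","rb"));crop(s,195,248,40,30,18,"pics/c3.png")
crop(s,250,190,60,50,12,"pics/c4.png")
E
```

```text
(no output)
```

View pics/c1.png

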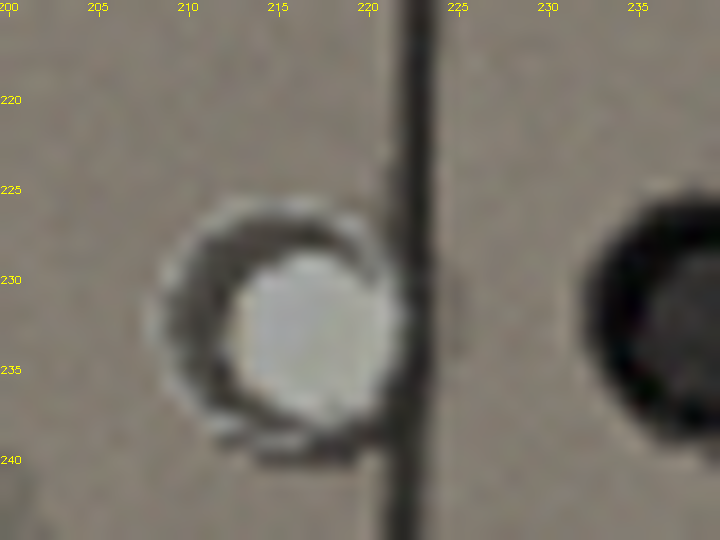

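View pics/c2.png

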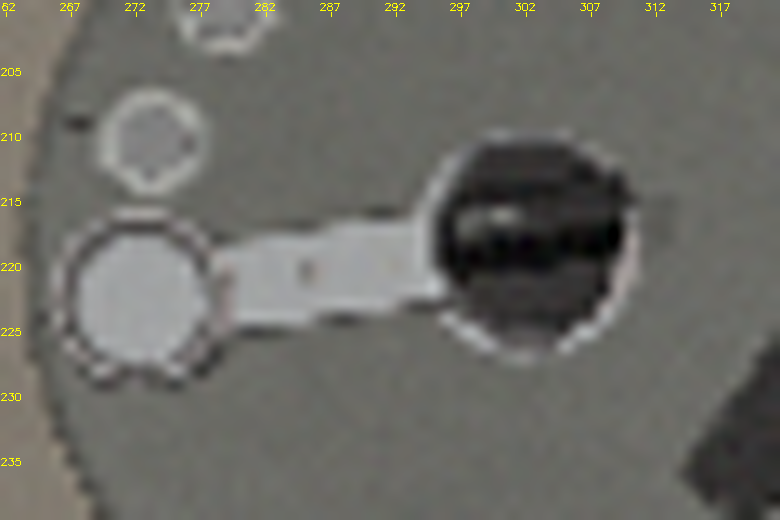

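View pics/c3.png

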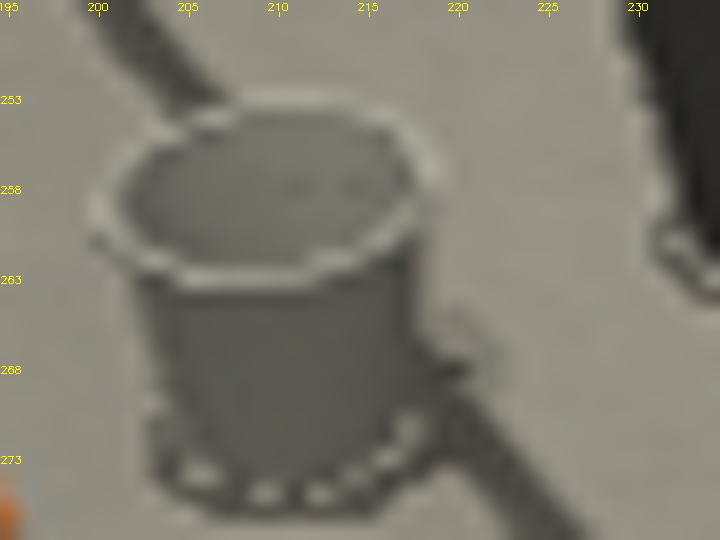

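View pics/c4.png

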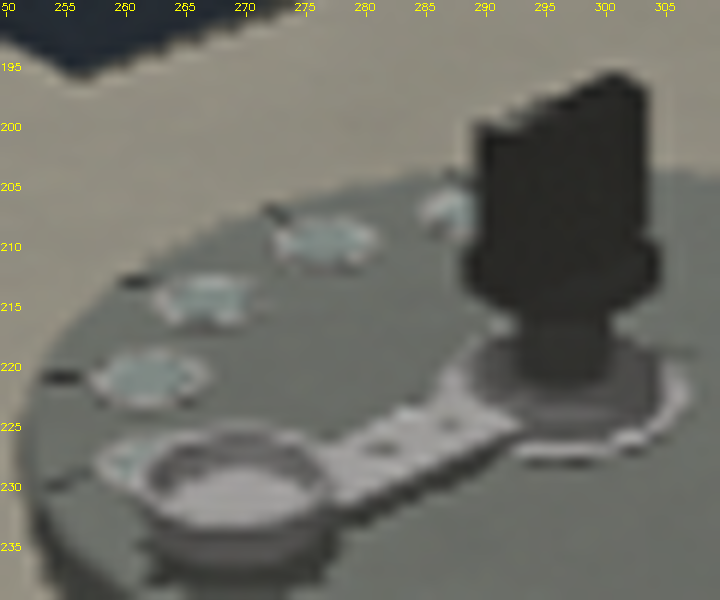

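```bash
python3 - <<'E'
import pickle
from h import *
t=pickle.load(open("top.pkl","rb"));c=pickle.load(open("scene.pkl","rb"))
def tri(a,b):
    A=[];B=[]
    for s,uv in((t,a),(c,b)):
        P=s["camera_matrix"]@np.c_[s["R"],s["t"]]
        for i in(0,1):
            r=P[i]-uv[i]*P[2];A.append(r[:3]);B.append(-r[3])
    return np.linalg.lstsq(np.array(A),np.array(B),rcond=None)[0]
print("cup rim",ray(t,(215,232.4),.038),ray(c,(209.3,258),.038),tri((215,232.4),(209.3,258)),"floor",ray(t,(217.3,233.1),.002))
print("holder",ray(t,(272.1,222.2),.041),ray(c,(269.2,229.7),.041),tri((272.1,222.2),(269.2,229.7)),"floor",ray(t,(272.5,222.1),.031))
L=[]
for n,s in(("top",t),("scene",c)):
    f=s["frame"].astype(int)
lens_t=[(273.3,210.4)]
g=cv2.cvtColor(t["frame"],cv2.COLOR_RGB2GRAY)
x0,y0=262,178;m=(g[y0:216,x0:325]>125).astype(np.uint8)
for cc in cv2.findContours(m,0,1)[0]:
    if cv2.contourArea(cc)>20:
        (u,v),r=cv2.minEnclosingCircle(cc);p=ray(t,(u+x0,v+y0),.022);print("blob",u+x0,v+y0,r,p)
        if r<7: L.append(p[:2])
L=np.array(L);print("lens circle",circ(L))
E
```

```text
cup rim [0.46946776 0.2710038  0.038     ] [0.46783979 0.27350529 0.038     ] [0.46992196 0.27196158 0.0361562 ] floor [0.46976701 0.26928567 0.002     ]
holder [0.50508423 0.08297533 0.041     ] [0.50190265 0.08579298 0.041     ] [0.50550668 0.08336378 0.03845546] floor [0.50639553 0.08206681 0.031     ]
blob 273.0 210.5 4.272101879119873 [0.54634135 0.08138899 0.022     ]
blob 279.0 199.5 4.272101879119873 [0.58385746 0.06179112 0.022     ]
blob 288.5 192.0 4.272101879119873 [0.60977223 0.03011114 0.022     ]
blob 312.8333320617676 190.8333330154419 4.249283790588379 [ 0.61462922 -0.05189159  0.022     ]
blob 300.5 189.0 4.031229019165039 [ 0.62046095 -0.01026866  0.022     ]
blob 317.5 182.5 7.905794143676758 [ 0.64335328 -0.06754847  0.022     ]
lens circle (array([ 0.51924521, -0.01656606]), np.float64(0.10163480742291443))
```

```bash
cat > mv.py <<'E'
import sys,numpy as np
from scipy.spatial.transform import Rotation as R
def go(p0,yaw0,p1,yaw1):
    A=R.from_euler('xyz',[180,0,yaw0],degrees=True);B=R.from_euler('xyz',[180,0,yaw1],degrees=True)
    print((A.inv().apply(np.array(p1)-p0)*100).round(2),(A.inv()*B).as_rotvec().round(3))
if __name__=="__main__":
    a=list(map(float,sys.argv[1:]));go(np.array(a[:3]),a[3],a[4:7],a[7])
E
python3 mv.py .232 .634 .205 -20.1 .4695 .271 .13 -90; python3 mv.py .232 .634 .205 -20.1 .4695 .271 .205 -90
```

```text
[34.78 25.93  7.5 ] [ 0.   -0.    1.22]
[34.78 25.93  0.  ] [ 0.   -0.    1.22]
```

move_arm:
  commands:
    - [8.7,34.8,25.9,0,0,0,1.22]
    - [8.7,34.8,25.9,0,0,0,1.22]
    - [8.7,34.8,25.9,0,0,0,1.22]
    - [8.7,34.8,25.9,0,0,0,1.22]
    - [8.7,34.8,25.9,0,0,0,1.22]
    - [8.7,34.8,25.9,2,0,0,1.22]
    - [7,34.8,25.9,7.5,0,0,1.22]
    - [7,34.8,25.9,7.5,0,0,1.22]

```text
clock: 1.1
tool_pos: [0.4694, 0.2678, 0.1277]
orientation: [179.8, -0.1, -90.2]
force: [0.2, 0.3, 0.4]
opening: 0.0729
```

```bash
python3 - <<'E'
from plant import sensors,cams
from h import *
s=cams.snapshot("scene");crop(s,150,170,120,120,5,"pics/s1.png")
o=sensors.get_obs();print(o["tool_pos"],o["orientation"],o["joint_pos"],o["qvel"].round(2),o["opening"])
E
```

```text
[0.46904949 0.26667127 0.12579463] [179.7363925   -0.23180987 -90.19036415] [ 50.3977013   11.93905036 -22.45363383  -0.06817715 -55.95379269
 -50.55025815] [ 2.53 -0.85  1.96 -0.18 -4.04 -2.48] 0.07170462792340754
```

View pics/s1.png

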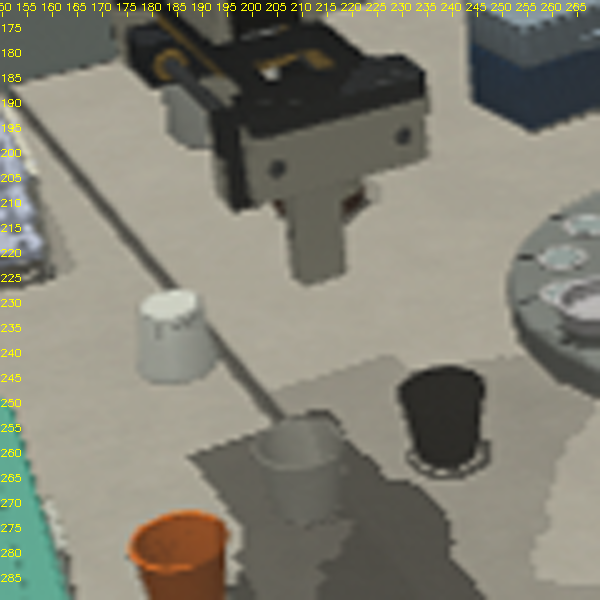

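The gripper is over the mouth-up cup, which sits at about (208,258) in its shadow. The black cup (238,253) and orange cup (187,284) are clear of the fingers. I'll settle and descend halfway.

move_arm:
  commands:
    - [7,0,0,0,0,0,0]
    - [7,0,0,0,0,0,0]
    - [7,0,0,2,0,0,0]
    - [7,0,0,4,0,0,0]
    - [7,0,0,6,0,0,0]
    - [7,0,0,6,0,0,0]
    - [7,0,0,6,0,0,0]
    - [7,0,0,6,0,0,0]

```text
clock: 2.15
tool_pos: [0.4702, 0.2719, 0.0712]
orientation: [-179.9, 0.1, -90.0]
force: [-0.2, -0.0, 0.9]
opening: 0.0697
```

```bash
python3 - <<'E'
from plant import sensors,cams
from h import *
o=sensors.get_obs();print(o["tool_pos"],o["orientation"],o["qvel"].round(2),o["opening"])
s=cams.snapshot("scene");crop(s,170,200,100,100,6,"pics/s2.png")
s=cams.snapshot("top");crop(s,180,180,100,80,7,"pics/t2.png")
E
```

```text
[0.47022531 0.27186036 0.0712268 ] [-1.79920994e+02  8.18839762e-02 -8.99690938e+01] [-0.23  0.1  -0.25 -0.07  0.2   0.06] 0.06972462922341066
```

View pics/s2.png

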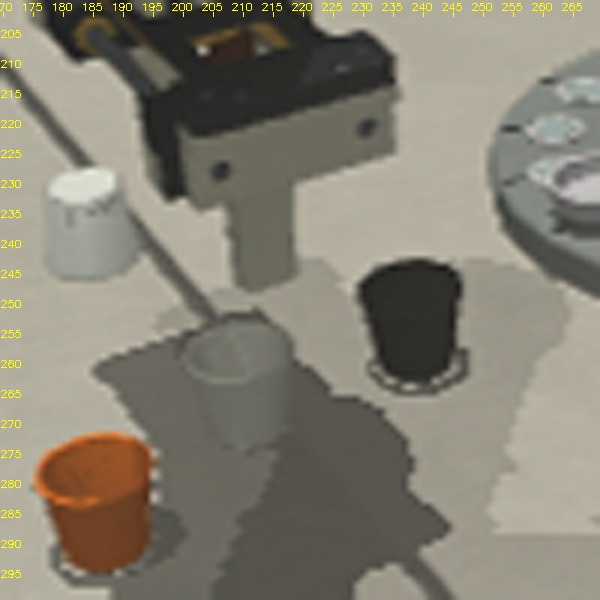

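Aligned to within about 1 mm. Next I'll descend, close and lift slightly.

move_arm:
  commands:
    - [7,0,0,2.5,0,0,0]
    - [7,0,0,5.2,0,0,0]
    - [7,0,0,5.2,0,0,0]
    - [7,0,0,5.2,0,0,0]
    - [3,0,0,5.2,0,0,0]
    - [3,0,0,5.2,0,0,0]
    - [3,0,0,5.2,0,0,0]
    - [3,0,0,5.2,0,0,0]

```text
clock: 3.25
tool_pos: [0.4698, 0.2711, 0.0182]
orientation: [-180.0, 0.0, -90.0]
force: [-0.2, 0.5, -0.3]
opening: 0.0355
```

```bash
python3 - <<'E'
from plant import sensors
o=sensors.get_obs();print(o["tool_pos"],o["force"],o["opening"])
E
python3 mv.py .4695 .271 .018 -90 .505 .0826 .12 -81
```

```text
[0.46982458 0.27109298 0.01824294] [-0.17925333  0.46274009 -0.28479134] 0.03546502095870927
[ 18.84  -3.55 -10.2 ] [ 0.     0.    -0.157]
```

move_arm:
  commands:
    - [3,0,0,0,0,0,0]
    - [3,0,0,0,0,0,0]
    - [3,0,0,-1,0,0,0]
    - [3,0,0,-3,0,0,0]
    - [3,0,0,-6,0,0,0]
    - [3,0,0,-6,0,0,0]
    - [3,0,0,-6,0,0,0]
    - [3,0,0,-6,0,0,0]

```text
clock: 4.25
tool_pos: [0.4694, 0.2706, 0.0775]
orientation: [179.9, -0.1, -90.0]
force: [-0.2, 0.9, -0.0]
opening: 0.0298
```

```bash
python3 - <<'E'
from plant import sensors,cams
from h import *
o=sensors.get_obs();print(o["tool_pos"],o["orientation"],o["force"],o["opening"])
s=cams.snapshot("scene");crop(s,170,180,100,100,6,"pics/s3.png")
s=cams.snapshot("top");crop(s,180,180,100,80,7,"pics/t3.png")
E
```

```text
[0.46935279 0.27063004 0.07748001] [ 1.79948235e+02 -5.03053624e-02 -9.00065376e+01] [-0.17909363  0.87429833 -0.01502642] 0.0297940118888716
```

View pics/s3.png

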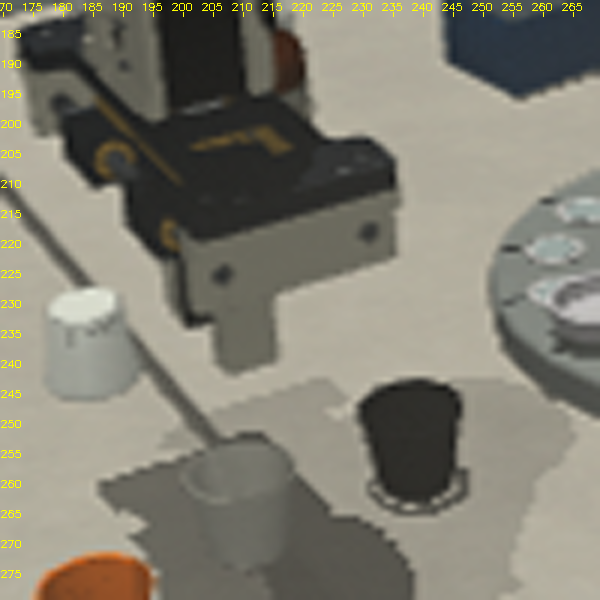

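The fingers closed to the commanded 30 mm without holding anything. The cup still stands at (209,258). I'll check how the tool projects in both pictures.

```bash
python3 - <<'E'
from plant import sensors,cams
from h import *
o=sensors.get_obs();p=o["tool_pos"]
P=[p,p+[-.015,0,0],p+[.015,0,0],[.4695,.271,.038],[.4695,.271,0]]
s=cams.snapshot("scene");print([proj(s,x).round(1) for x in P]);crop(s,170,180,100,100,6,"pics/s4.png",[proj(s,x) for x in P])
s=cams.snapshot("top");print([proj(s,x).round(1) for x in P]);crop(s,170,180,100,80,7,"pics/t4.png",[proj(s,x) for x in P])
E
```

```text
[array([208.5, 243.5]), array([210.9, 246.4]), array([206.1, 240.8]), array([210. , 257.4]), array([211.5, 270.2])]
[array([213. , 231.5]), array([212.9, 236.2]), array([213.2, 226.8]), array([215. , 232.4]), array([216.9, 233.2])]
```

View pics/s4.png

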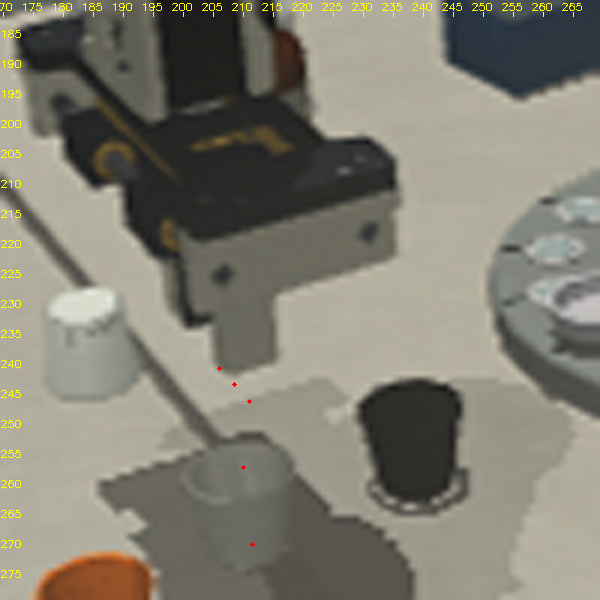

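View pics/t4.png

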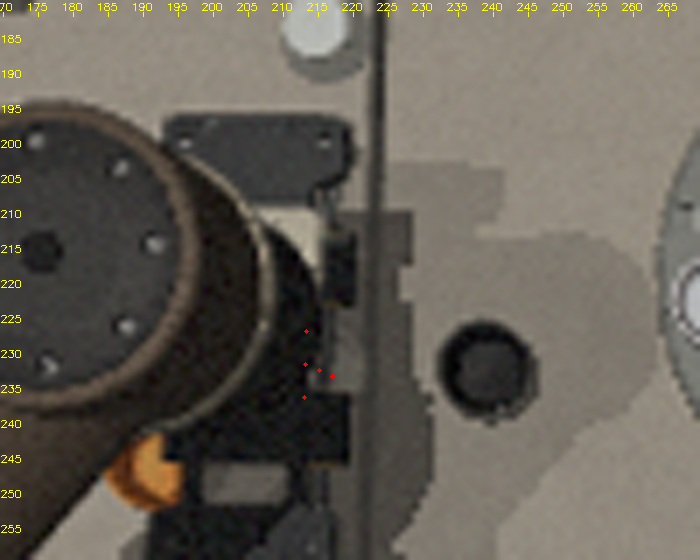

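```bash
python3 - <<'E'
import pickle
from h import *
from scipy.spatial.transform import Rotation as R
p=np.array([.2318,.6334,.2041]);A=R.from_euler('xyz',[180,0,-20.1],degrees=True).as_matrix()
P=[p,p+A@[0,.044,0],p+A@[0,-.044,0],p+A@[0,.065,-.0],p+A@[0,-.065,0],p+A@[0,.0,-.066],p+A@[0,.0965,-.066],p+A@[0,-.0965,-.066]]
for n,b in(("scene",(0,190,110,130,5)),("top",(10,270,110,80,6))):
    s=pickle.load(open(n+".pkl","rb"));q=[proj(s,x) for x in P];print(np.round(q,1).tolist());crop(s,*b,f"pics/g_{n}.png",q)
E
```

```text
[[25.0, 317.0], [58.2, 312.4], [-9.1, 321.7], [73.8, 310.3], [-25.7, 324.0], [9.9, 279.0], [86.1, 269.6], [-70.7, 288.9]]
[[76.1, 309.6], [90.1, 315.2], [62.2, 304.1], [96.8, 317.9], [55.5, 301.4], [64.4, 312.1], [96.8, 325.1], [32.4, 299.2]]
```

View pics/g_scene.png

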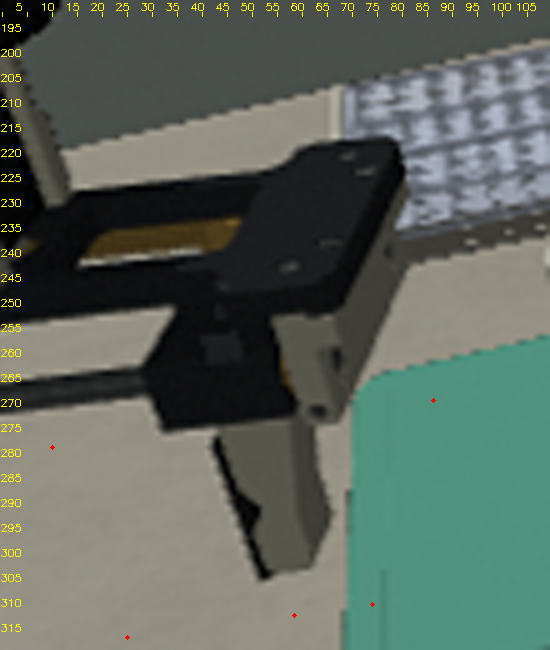

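View pics/g_top.png

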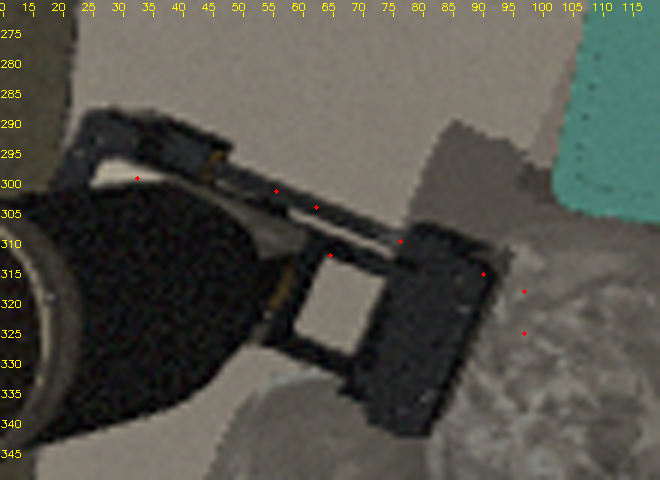

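The finger tips look about 15–20 mm higher in the picture than the reported TCP. That fits the fingers closing just above the rim. I'll open, go back down and look closely before closing.

move_arm:
  commands:
    - [7.5,0,0,0,0,0,0]
    - [7.5,0,0,0,0,0,0]
    - [7.5,0,0,0,0,0,0]
    - [7.5,0,0,2,0,0,0]
    - [7.5,0,0,4,0,0,0]
    - [7.5,0,0,6,0,0,0]
    - [7.5,0,0,6,0,0,0]
    - [7.5,0,0,6,0,0,0]

```text
clock: 5.45
tool_pos: [0.4702, 0.2713, 0.0187]
orientation: [-180.0, 0.0, -90.0]
force: [0.6, 0.9, 0.4]
opening: 0.0751
```

```bash
python3 - <<'E'
from plant import sensors,cams
from h import *
o=sensors.get_obs();p=o["tool_pos"];print(p,o["opening"],o["force"])
s=cams.snapshot("scene");crop(s,175,210,80,80,7,"pics/s5.png")
E
```

```text
[0.47015804 0.27133444 0.01870554] 0.07506041196712177 [0.63669322 0.92738685 0.40231627]
```

View pics/s5.png

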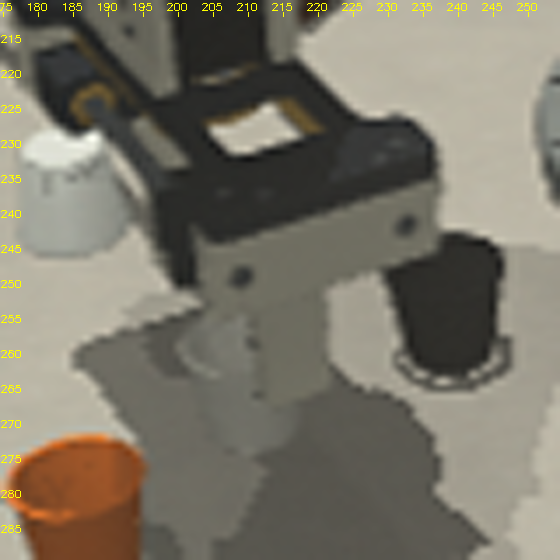

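```bash
python3 - <<'E'
import pickle
from h import *
s=pickle.load(open("scene.pkl","rb"))
for z in(0,.01,.02,.03,.04): print(z,ray(s,(216.3,266.8),z).round(4), proj(s,(.4275,.271,z)).round(1), proj(s,(.422,.271,z)).round(1))
E
```

```text
0 [0.4764 0.2551 0.    ] [218.4 278.9] [219.3 280. ]
0.01 [0.4627 0.2601 0.01  ] [218.  275.5] [219.  276.6]
0.02 [0.4491 0.2651 0.02  ] [217.6 272. ] [218.6 273.2]
0.03 [0.4354 0.27   0.03  ] [217.3 268.6] [218.2 269.7]
0.04 [0.4217 0.275  0.04  ] [216.9 265.1] [217.8 266.2]
```

By ray casting, the near finger tip (216,267) sits at z ≈ 0.036 while the TCP reads 0.019. The tips are therefore about 18 mm above the reported point. I'll go 1.7 cm lower, checking the force, and close.

move_arm:
  commands:
    - [7.5,0,0,0.4,0,0,0]
    - [7.5,0,0,0.8,0,0,0]
    - [7.5,0,0,1.2,0,0,0]
    - [7.5,0,0,1.6,0,0,0]
    - [7.5,0,0,1.6,0,0,0]
    - [3.5,0,0,1.6,0,0,0]
    - [3.5,0,0,1.6,0,0,0]
    - [3.5,0,0,1.6,0,0,0]

```text
clock: 6.5
tool_pos: [0.4698, 0.2711, 0.0022]
orientation: [-180.0, 0.0, -90.0]
force: [0.3, -0.7, 0.5]
opening: 0.0505
```

```bash
python3 - <<'E'
from plant import sensors,cams
from h import *
o=sensors.get_obs();p=o["tool_pos"];print(p,o["opening"],o["force"])
s=cams.snapshot("scene");crop(s,175,210,80,80,7,"pics/s6.png")
E
```

```text
[0.46983278 0.27109817 0.00216395] 0.050534792939012356 [ 0.26817476 -0.73892792  0.50676821]
```

View pics/s6.png

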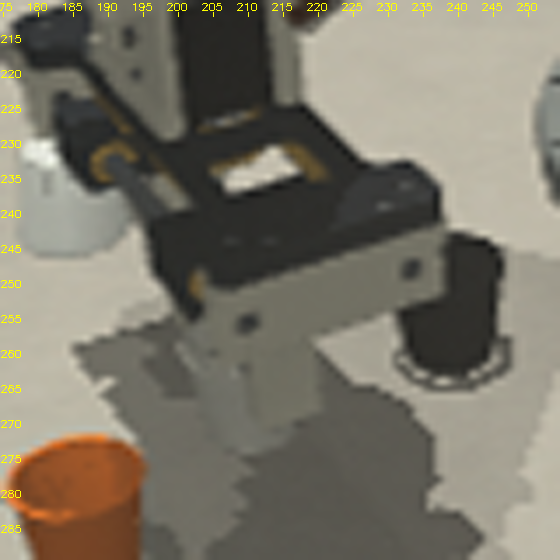

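move_arm:
  commands:
    - [3.5,0,0,0,0,0,0]
    - [3.5,0,0,0,0,0,0]
    - [3.5,0,0,0,0,0,0]
    - [3.5,0,0,0,0,0,0]
    - [3.5,0,0,-1,0,0,0]
    - [3.5,0,0,-3,0,0,0]
    - [3.5,0,0,-6,0,0,0]
    - [3.5,0,0,-8,0,0,0]

```text
clock: 7.55
tool_pos: [0.4701, 0.2713, 0.084]
orientation: [-179.9, 0.1, -90.0]
force: [-0.3, -0.4, -0.2]
opening: 0.0427
```

```bash
python3 - <<'E'
from plant import sensors,cams
from h import *
o=sensors.get_obs();p=o["tool_pos"];print(p,o["opening"],o["force"])
s=cams.snapshot("scene");crop(s,170,180,100,100,6,"pics/s7.png")
E
```

```text
[0.47008422 0.27132137 0.08396399] 0.04274949012435805 [-0.34911068 -0.42626113 -0.21495597]
```

View pics/s7.png

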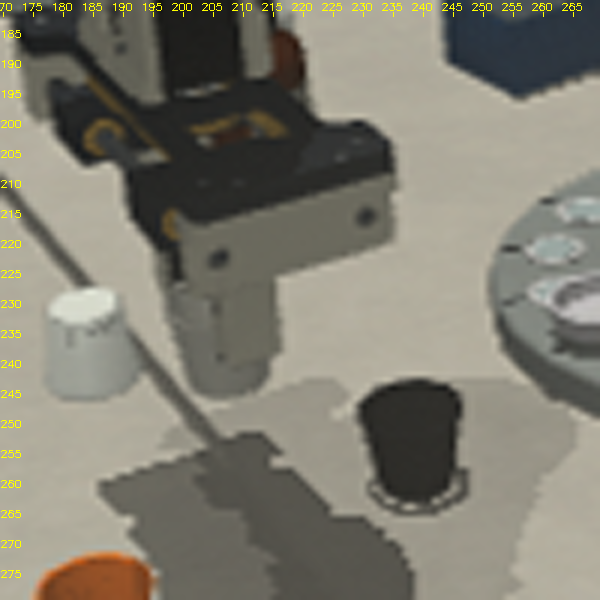

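Cup held: opening is 43 mm and the foot shows at about (207,244). I'll check its place under the tool and compute the move to the holder.

```bash
python3 - <<'E'
import pickle
from h import *
s=pickle.load(open("scene.pkl","rb"))
print(proj(s,(.47,.2713,.082)),[proj(s,(.47+.016*np.cos(a),.2713+.016*np.sin(a),.082)).round(1).tolist() for a in np.radians([0,60,120,180,240,300])])
E
python3 mv.py .4695 .271 .002 -90 .505 .0826 .12 -81;python3 mv.py .4695 .271 .082 -90 .505 .0826 .082 -81
```

```text
[207.97307708 241.87940222] [[205.4, 238.9], [201.3, 242.1], [203.8, 245.1], [210.6, 244.9], [214.7, 241.7], [212.0, 238.8]]
[ 18.84  -3.55 -11.8 ] [ 0.     0.    -0.157]
[18.84 -3.55 -0.  ] [ 0.     0.    -0.157]
```

move_arm:
  commands:
    - [3.5,4,-0.8,0,0,0,-0.03]
    - [3.5,8,-1.6,0,0,0,-0.07]
    - [3.5,12,-2.4,0,0,0,-0.11]
    - [3.5,16,-3.1,0,0,0,-0.14]
    - [3.5,18.8,-3.5,0,0,0,-0.157]
    - [3.5,18.8,-3.5,0,0,0,-0.157]
    - [3.5,18.8,-3.5,0,0,0,-0.157]
    - [3.5,18.8,-3.5,0,0,0,-0.157]

```text
clock: 8.6
tool_pos: [0.5048, 0.0837, 0.0822]
orientation: [-180.0, 0.0, -81.0]
force: [-0.4, -0.1, -0.5]
opening: 0.0427
```

```bash
python3 - <<'E'
from plant import sensors,cams
from h import *
o=sensors.get_obs();p=o["tool_pos"];print(p,o["orientation"],o["opening"],o["force"],o["qvel"].round(1))
s=cams.snapshot("scene");crop(s,230,160,100,90,6,"pics/s8.png",[proj(s,(.505,.0826,.031))])
z=p[2]-.002
print([proj(s,(p[0]+.016*np.cos(a),p[1]+.016*np.sin(a),z)).round(1).tolist() for a in np.radians([0,60,120,180,240,300])])
s=cams.snapshot("top");crop(s,240,180,100,80,7,"pics/t8.png",[proj(s,(.505,.0826,.031))])
E
```

```text
[0.50479502 0.08373701 0.08218044] [-1.79987269e+02  6.18238180e-03 -8.09625181e+01] 0.042737393205343685 [-0.38277679 -0.13512093 -0.54591711] [ 0.1  0.1 -0.1  0.1  0.   0.2]
[[265.9, 213.9], [262.8, 216.4], [265.8, 218.8], [271.9, 218.6], [274.9, 216.1], [271.8, 213.7]]
```

View pics/s8.png

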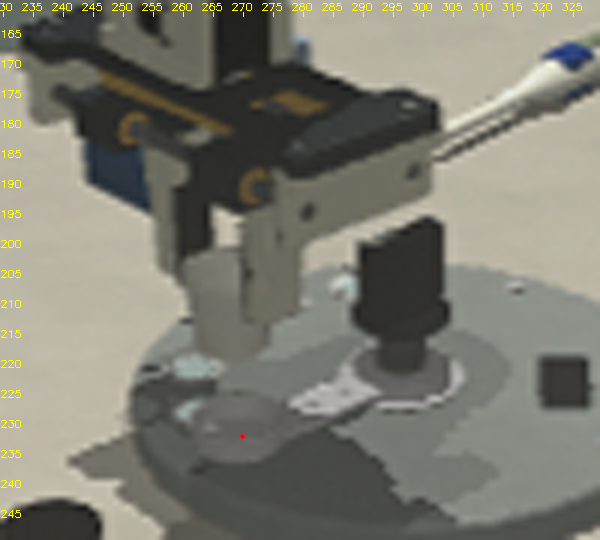

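View pics/t8.png

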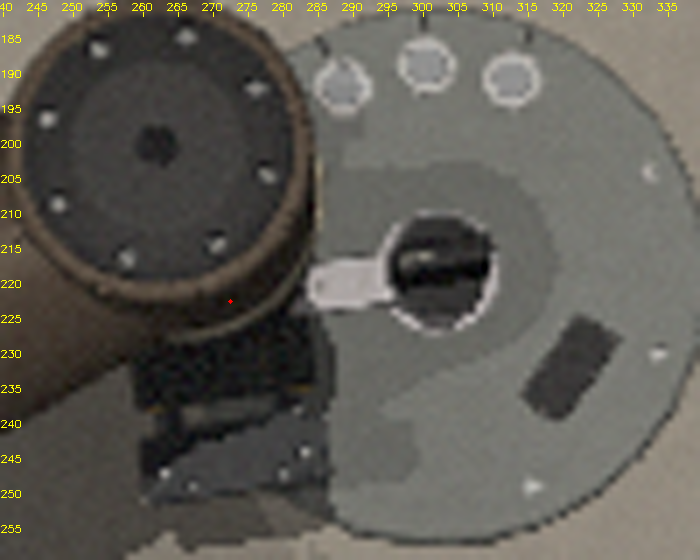

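move_arm:
  commands:
    - [3.5,0,0,1.5,0,0,0]
    - [3.5,0,0,3,0,0,0]
    - [3.5,0,0,3.6,0,0,0]
    - [3.5,0,0,4,0,0,0]
    - [3.5,0,0,4.4,0,0,0]
    - [3.5,0,0,4.7,0,0,0]
    - [3.5,0,0,4.7,0,0,0]
    - [3.5,0,0,4.7,0,0,0]

```text
clock: 9.7
tool_pos: [0.5048, 0.0831, 0.0352]
orientation: [-180.0, 0.0, -81.0]
force: [1.0, -0.3, 0.1]
opening: 0.043
```

```bash
python3 - <<'E'
from plant import sensors,cams
from h import *
o=sensors.get_obs();p=o["tool_pos"];print(p,o["orientation"],o["opening"],o["force"],o["moment"])
s=cams.snapshot("scene");crop(s,230,170,100,80,7,"pics/s9.png")
E
```

```text
[0.50481845 0.0830742  0.03518169] [-1.79987519e+02  7.41786346e-03 -8.10100502e+01] 0.04298454215615914 [ 1.0474256  -0.27804764  0.13174036] [ 0.02128311 -0.03479541  0.0012295 ]
```

View pics/s9.png

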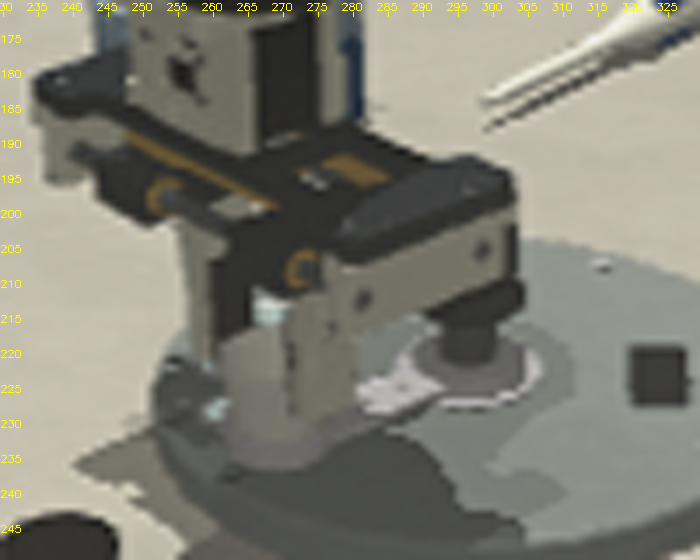

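move_arm:
  commands:
    - [3.5,0,-0.1,0,0,0,0]
    - [3.5,0,-0.1,0.1,0,0,0]
    - [3.5,0,-0.1,0.2,0,0,0]
    - [3.5,0,-0.1,0.25,0,0,0]
    - [3.5,0,-0.1,0.25,0,0,0]
    - [3.5,0,-0.1,0.25,0,0,0]
    - [3.5,0,-0.1,0.25,0,0,0]
    - [3.5,0,-0.1,0.25,0,0,0]

```text
clock: 10.75
tool_pos: [0.508, 0.0838, 0.0347]
orientation: [-179.8, 0.0, -80.9]
force: [-0.9, -1.3, 16.3]
opening: 0.0426
```

Contact of 16 N says it is on the floor. I'll ease up 1 mm and open.

move_arm:
  commands:
    - [3.5,0,0,-0.1,0,0,0]
    - [3.5,0,0.1,-0.15,0,0,0]
    - [6.2,0,0.1,-0.15,0,0,0]
    - [6.2,0,0.1,-0.15,0,0,0]
    - [6.2,0,0.1,-0.15,0,0,0]
    - [6.2,0,0.1,-0.15,0,0,0]
    - [6.2,0,0.1,-0.15,0,0,0]
    - [6.2,0,0.1,-0.15,0,0,0]

```text
clock: 11.75
tool_pos: [0.5047, 0.083, 0.034]
orientation: [180.0, -0.0, -81.0]
force: [0.2, -0.8, -0.1]
opening: 0.0623
```

```bash
python3 - <<'E'
from plant import sensors,cams
from h import *
o=sensors.get_obs();p=o["tool_pos"];print(p,o["orientation"],o["opening"],o["force"],o["moment"])
s=cams.snapshot("scene");crop(s,230,170,100,80,7,"pics/s10.png")
E
```

```text
[0.50474327 0.08301882 0.03402876] [ 1.79993975e+02 -2.04217935e-03 -8.10058910e+01] 0.06234859854693112 [ 0.19297432 -0.77100015 -0.10522867] [ 0.09727412 -0.02858135  0.03570105]
```

View pics/s10.png

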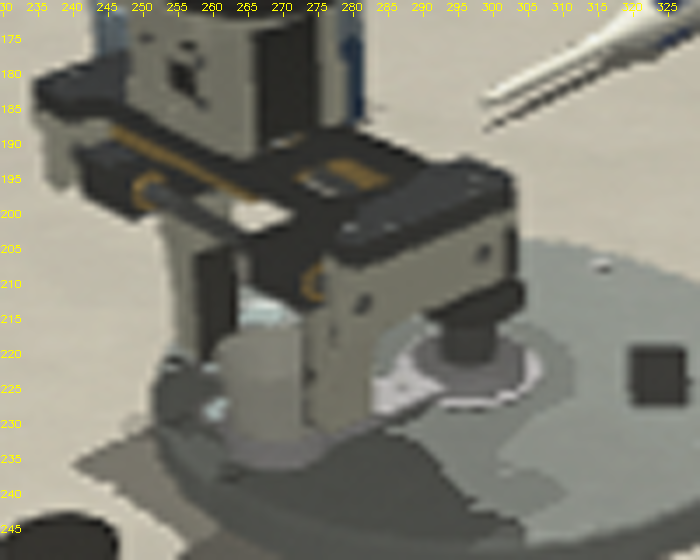

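move_arm:
  commands:
    - [6.5,0,0,-1,0,0,0]
    - [6.5,0,0,-3,0,0,0]
    - [6.5,0,0,-6,0,0,0]
    - [6.5,0,0,-10,0,0,0]
    - [6.5,0,0,-13,0,0,0]
    - [6.5,0,0,-13,0,0,0]
    - [6.5,0,0,-13,0,0,0]
    - [6.5,0,0,-13,0,0,0]

```text
clock: 12.8
tool_pos: [0.5042, 0.0828, 0.1633]
orientation: [179.9, -0.0, -81.0]
force: [-0.2, -0.2, 0.1]
opening: 0.0653
```

```bash
python3 - <<'E'
from plant import sensors,cams
from h import *
import pickle
o=sensors.get_obs();p=o["tool_pos"];print(p,o["force"])
s=cams.snapshot("scene");crop(s,230,160,100,90,7,"pics/s11.png",[proj(s,(.505,.0826,z)) for z in(.031,.069)])
print([proj(s,(.505+.0225*np.cos(a),.0826+.0225*np.sin(a),.069)).round(1).tolist() for a in np.radians([0,60,120,180,240,300])])
E
python3 mv.py .505 .0826 .164 -81 .5195 -.0163 .164 -81
```

```text
[0.50420567 0.0827704  0.16332399] [-0.24409085 -0.15855232  0.07239796]
[[265.2, 216.5], [260.9, 220.0], [265.0, 223.5], [273.6, 223.2], [277.7, 219.5], [273.5, 216.2]]
[10.    0.11  0.  ] [0. 0. 0.]
```

View pics/s11.png

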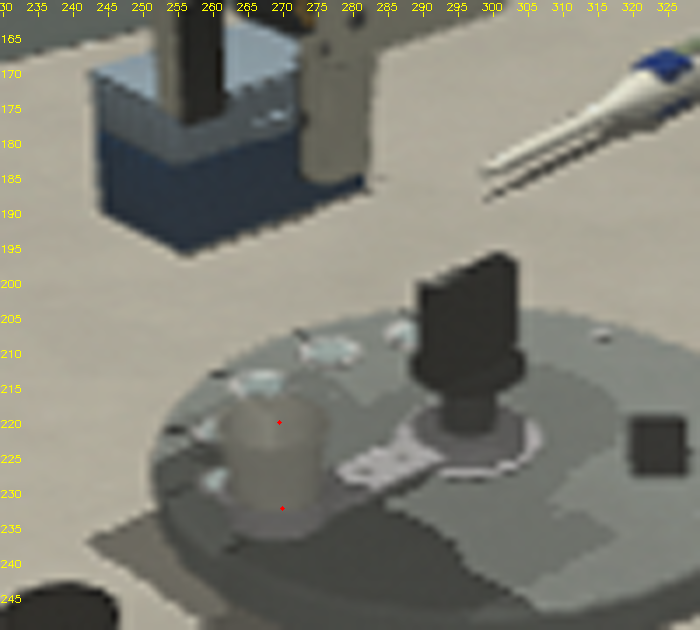

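The cup is upright in the holder and released. Its rim is centred at (269,220), matching the prediction of (269,220). Next I'll go over the knob.

move_arm:
  commands:
    - [6.5,5,0,0,0,0,0]
    - [6.5,10,0.1,0,0,0,0]
    - [6.5,10,0.1,0,0,0,0]
    - [6.5,10,0.1,3,0,0,0]
    - [6.5,10,0.1,6.5,0,0,0]
    - [6.5,10,0.1,6.5,0,0,0]
    - [6.5,10,0.1,6.5,0,0,0]
    - [6.5,10,0.1,6.5,0,0,0]

```text
clock: 13.85
tool_pos: [0.5204, -0.0154, 0.1005]
orientation: [-179.9, 0.0, -81.0]
force: [0.4, -0.0, 0.7]
opening: 0.0652
```

```bash
python3 - <<'E'
from plant import sensors,cams
from h import *
o=sensors.get_obs();p=o["tool_pos"];print(p,o["force"],o["orientation"],o["opening"],o["joint_pos"].round(1))
s=cams.snapshot("scene");crop(s,240,150,100,90,7,"pics/s12.png")
E
```

```text
[ 0.520419   -0.01539652  0.10045391] [ 0.35437739 -0.04669569  0.69198345] [-1.79873359e+02  7.02705410e-03 -8.09703784e+01] 0.065172381240632 [ 19.9  11.5 -27.    0.  -51.4 -10.9]
```

View pics/s12.png

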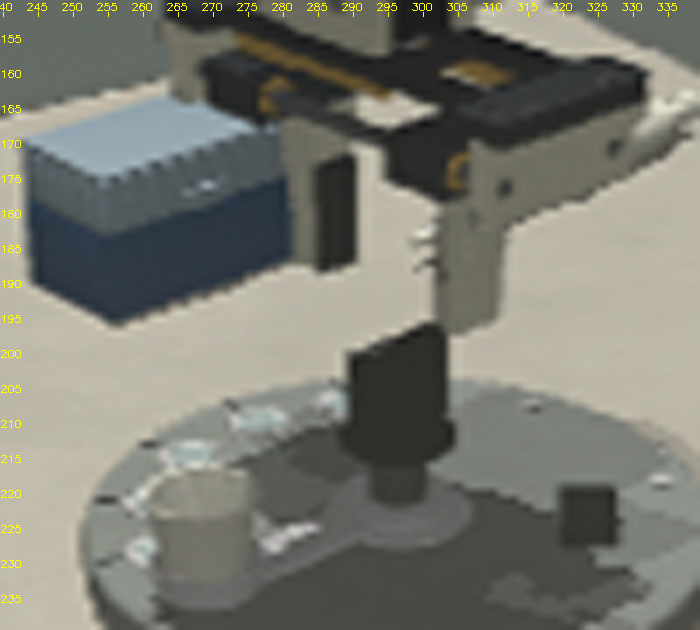

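The fingers straddle the bar (290–304, 196–213) and point across it. I'll lower and close.

move_arm:
  commands:
    - [6.5,0,0,1.5,0,0,0]
    - [6.5,0,0,3,0,0,0]
    - [6.5,0,0,4.5,0,0,0]
    - [6.5,0,0,4.7,0,0,0]
    - [0.5,0,0,4.7,0,0,0]
    - [0.5,0,0,4.7,0,0,0]
    - [0.5,0,0,4.7,0,0,0]
    - [0.5,0,0,4.7,0,0,0]

```text
clock: 14.9
tool_pos: [0.5196, -0.0158, 0.0524]
orientation: [-180.0, 0.0, -81.0]
force: [-0.4, -0.0, -0.3]
opening: 0.0306
```

```bash
python3 - <<'E'
from plant import sensors,cams
from h import *
o=sensors.get_obs();p=o["tool_pos"];print(p,o["force"],o["orientation"],o["opening"])
s=cams.snapshot("scene");crop(s,240,150,100,90,7,"pics/s13.png")
E
```

```text
[ 0.519593   -0.01580002  0.05236102] [-0.44620032 -0.01464767 -0.30568493] [-1.79964825e+02  7.32768010e-03 -8.10055509e+01] 0.030571736425357602
```

View pics/s13.png

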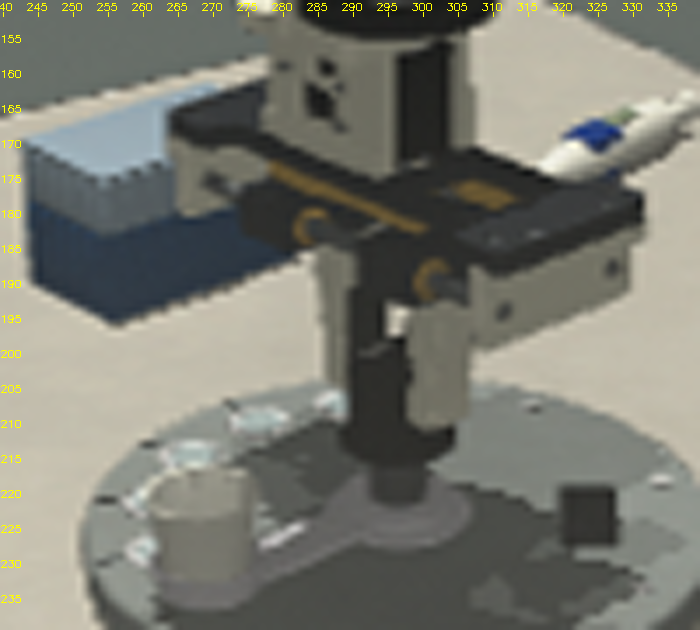

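Still closing, and the height looks right: tips just above the skirt. I'll finish the grip.

move_arm:
  commands:
    - [0.5,0,0,0,0,0,0]
    - [0.5,0,0,0,0,0,0]
    - [0.5,0,0,0,0,0,0]
    - [0.5,0,0,0,0,0,0]
    - [0.5,0,0,0,0,0,0]
    - [0.5,0,0,0,0,0,0]
    - [0.5,0,0,0,0,0,0]
    - [0.5,0,0,0,0,0,0]

```text
clock: 15.95
tool_pos: [0.5217, -0.0154, 0.0526]
orientation: [-179.8, 0.0, -81.0]
force: [6.6, -0.1, -3.2]
opening: 0.0137
```

```bash
python3 - <<'E'
from plant import sensors
o=sensors.get_obs();print(o["tool_pos"],o["force"],o["moment"],o["orientation"],o["opening"])
E
```

```text
[ 0.52168419 -0.01536554  0.0525701 ] [ 6.5619086  -0.06020325 -3.22777629] [-0.07633361 -2.08277611  0.07201666] [-1.79781078e+02  9.49022457e-04 -8.09599200e+01] 0.013748592851217167
```

Gripped: opening is 13.7 mm. A 6.6 N sideways load says the axis lies about 2 mm further in +x, so I'll correct that and turn slowly to the first click.

move_arm:
  commands:
    - [0.5,0,-0.2,0,0,0,0]
    - [0.5,0,-0.2,0,0,0,0.07]
    - [0.5,0,-0.2,0,0,0,0.14]
    - [0.5,0,-0.2,0,0,0,0.21]
    - [0.5,0,-0.2,0,0,0,0.28]
    - [0.5,0,-0.2,0,0,0,0.35]
    - [0.5,0,-0.2,0,0,0,0.42]
    - [0.5,0,-0.2,0,0,0,0.42]

```text
clock: 16.95
tool_pos: [0.5226, -0.0154, 0.0525]
orientation: [-179.9, 0.0, -105.0]
force: [3.3, -1.2, 0.3]
opening: 0.0138
```

```bash
python3 - <<'E'
from plant import sensors,cams
from h import *
o=sensors.get_obs();print(o["tool_pos"],o["force"],o["moment"],o["orientation"],o["opening"])
s=cams.snapshot("scene");crop(s,240,150,100,90,7,"pics/s14.png")
E
```

```text
[ 0.5225762  -0.01540366  0.05253247] [ 3.32620307 -1.19905941  0.2728325 ] [-0.21541916 -1.59418811  0.11176087] [-1.79892129e+02  4.00500133e-02 -1.05015025e+02] 0.013839735045961489
```

View pics/s14.png

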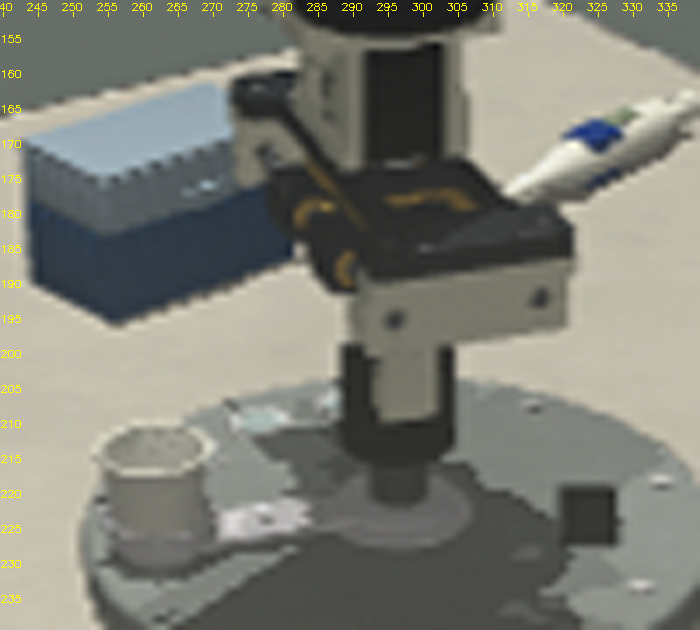

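First stop reached: cup now at (261,215), turned 24°. Continuing to the second.

move_arm:
  commands:
    - [0.5,0,-0.1,0,0,0,0.07]
    - [0.5,0,-0.1,0,0,0,0.14]
    - [0.5,0,-0.1,0,0,0,0.21]
    - [0.5,0,-0.1,0,0,0,0.28]
    - [0.5,0,-0.1,0,0,0,0.35]
    - [0.5,0,-0.1,0,0,0,0.42]
    - [0.5,0,-0.1,0,0,0,0.42]
    - [0.5,0,-0.1,0,0,0,0.42]

```text
clock: 18.0
tool_pos: [0.5235, -0.0158, 0.0525]
orientation: [-179.9, 0.1, -129.0]
force: [4.8, -1.5, 0.3]
opening: 0.0139
```

move_arm:
  commands:
    - [0.5,0,0,0,0,0,0.07]
    - [0.5,0,0,0,0,0,0.14]
    - [0.5,0,0,0,0,0,0.21]
    - [0.5,0,0,0,0,0,0.28]
    - [0.5,0,0,0,0,0,0.34]
    - [0.5,0,0,0,0,0,0.4]
    - [0.5,0,0,0,0,0,0.42]
    - [0.5,0,0,0,0,0,0.42]

```text
clock: 19.0
tool_pos: [0.524, -0.0165, 0.0525]
orientation: [-179.9, 0.1, -153.1]
force: [8.9, -7.7, -2.7]
opening: 0.0143
```

```bash
python3 - <<'E'
from plant import sensors,cams
from h import *
o=sensors.get_obs();print(o["clock"],o["tool_pos"],o["force"],o["moment"],o["orientation"],o["opening"])
a=np.radians(99-72);c=np.array([.5205,-.016])
q=[*(c+.1*np.array([np.cos(a),np.sin(a)])),.069]
s=cams.snapshot("scene");P=[q];print(proj(s,q));crop(s,240,150,100,90,7,"pics/s15.png",[proj(s,q)])
s=cams.snapshot("top");print(proj(s,q));crop(s,240,170,100,80,7,"pics/t15.png",[proj(s,q)])
E
```

```text
19.0 [ 0.52403183 -0.01651254  0.05253151] [ 8.94416019 -7.72455599 -2.74517572] [-2.516538   -3.16509878  0.07952636] [-1.79890228e+02  1.07909157e-01 -1.53080275e+02] 0.014301398348376546
[267.15254906 200.61923163]
[288.67247402 189.69273028]
```

View pics/s15.png

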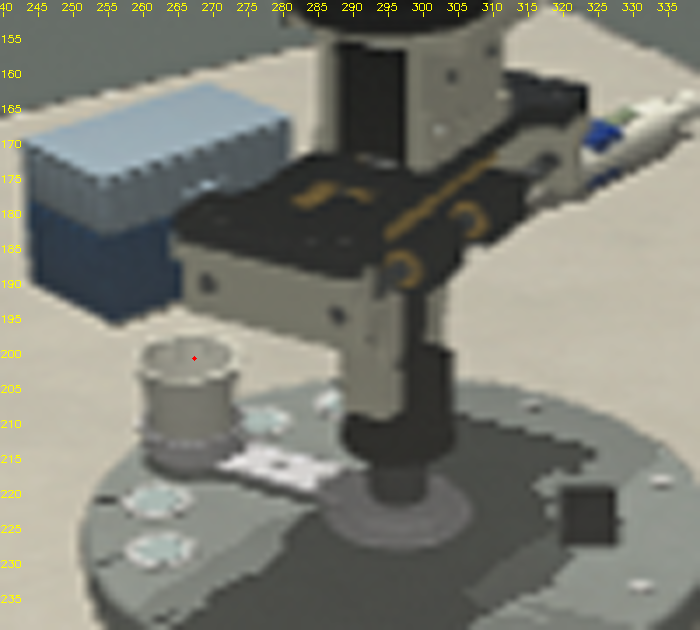

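View pics/t15.png

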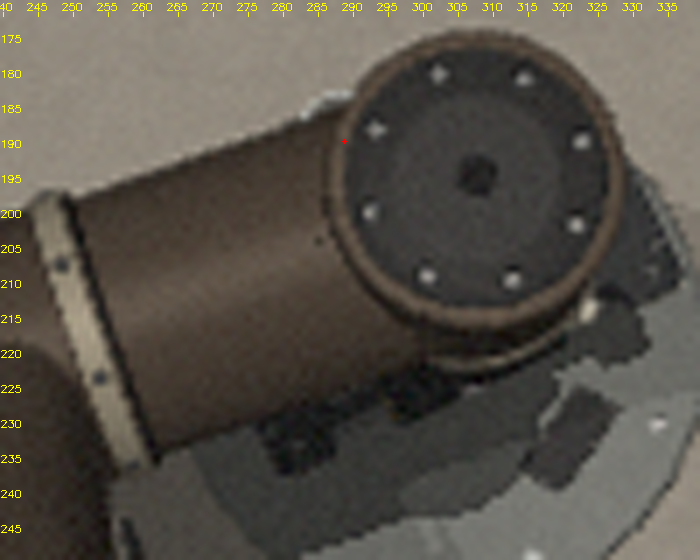

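Third stop: the cup rim is centred at (266.5,200.5) against a predicted (267.2,200.6). Lenses 1 and 2 are uncovered on one side and 4 and 5 on the other. I'll relieve the sideways load and check it holds still.

move_arm:
  commands:
    - [0.5,0,-0.1,0,0,0,0]
    - [0.5,0,-0.2,0,0,0,0]
    - [0.5,0,-0.2,0,0,0,0]
    - [0.5,0,-0.2,0,0,0,0]
    - [0.5,0,-0.2,0,0,0,0]
    - [0.5,0,-0.2,0,0,0,0]
    - [0.5,0,-0.2,0,0,0,0]
    - [0.5,0,-0.2,0,0,0,0]

```text
clock: 20.1
tool_pos: [0.5241, -0.0167, 0.0525]
orientation: [180.0, 0.1, -153.1]
force: [2.3, 4.8, 2.3]
opening: 0.0139
```

```bash
python3 - <<'E'
from plant import sensors,cams
from h import *
o=sensors.get_obs();print(o["clock"],o["tool_pos"],o["force"],o["moment"],o["orientation"],o["opening"],o["qvel"].round(2))
s=cams.snapshot("scene");crop(s,170,150,170,140,4,"pics/s16.png")
E
```

```text
20.1 [ 0.5240797  -0.01666696  0.05252187] [2.3244501  4.81436425 2.31422424] [ 1.6027621  -1.0688253   0.07365627] [ 1.79986460e+02  1.16442738e-01 -1.53107675e+02] 0.013934029230343911 [-0.03 -0.   -0.09 -0.12 -0.07 -0.03]
```

View pics/s16.png

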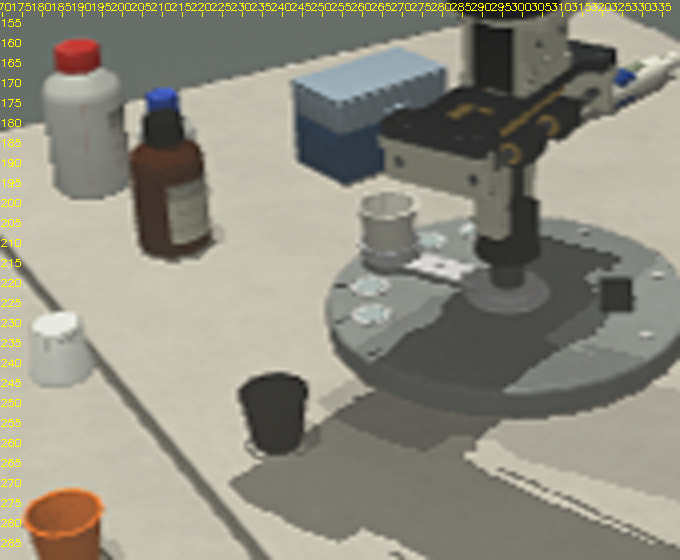

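The arm is still and the grip holds at the third stop. The cup stands upright at (266,201), and the upturned cup at (185,237) is where it was. Handing in.

```bash
python3 -c "
from plant import job
print(job.close_job())"
```

```text
the job is handed in; nothing more can be done
None
```

I seated the mouth-up sample cup in the holder and let go. I then gripped the bar knob and turned it clockwise 24° at a time to the third stop. The job was handed in at 20.1 s with the knob still gripped.

**Last checks:**
- **Knob angle:** the tool turned 72.1° (1.258 rad), against 1.257 rad for the third stop. The cup rim showed within about 1 px of its predicted place over the third lens.
- **Grip:** the fingers were on the bar at 13.9 mm opening. A sideways load of about 5 N remained, and the arm was still.
- **Cup:** it stands upright in the holder, clear of the fingers.
- **Bystanders:** the mouth-down cup was at its starting pixel. I did not re-check the label roll and the stapler at the end, but no move went near either.

**What disagreed:**
- **Missed first grasp:** the finger tips appeared about 18 mm above the reported TCP, so the fingers closed just over the rim. I lowered the second grasp to allow for it, and the cup had not moved.
- **Knob axis:** the forces put it a few millimetres further in +x than the image fit, and I corrected for that while turning.
- **Seating force:** I pressed the cup to about 16 N on the holder floor before releasing it.

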